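# Present the knobbed screw jar at the carousel's ledge and hold it

### The arm

A 6-joint arm with a two-finger parallel gripper is mounted at the origin on the work surface. World frame = base frame: x ahead of the robot, y to its left, z up, the work surface at z = 0. Lengths are in mm, angles in rad, forces in N, time in s.
With the tool pointing down it reaches from about 375 to 975 mm from the base axis. Payload 3.8 kg.
Tool frame: the origin (TCP) lies between the finger pads; the fingertips stand 14 mm ahead of it and the grasp point (between the pads) lies 5 mm behind it; x points along the fingers, z is the direction in which the jaws open and shut, and the axes are right-handed (so a half turn about x gives the same grasp; the last joint's range is limited). The gripper opens to 85 mm and grips with 20 to 120 N. Pads are 22 mm wide; open, the fingers measure 114 mm over their backs; the gripper's body (76 mm by 85 mm) begins 54 mm behind the grasp point. The pads swing forward as they close: fully open they stand 13 mm farther back than shut.
Start: joints at [1.07, 0.264, 1.604, -0, 1.274, -0.037], TCP at [301.958, 603.688, 245.28] pointing down, gripper open.
Joint ranges: [-2.63, 2.63], [-0.94, 2.18], [0.31, 2.57], [-1.31, 4.45], [0, 2.66], [-2.55, 2.55]. Speed limits (rad/s): [2.57, 2.57, 3.14, 3.14, 3.14, 3.14].

### API

Orientations are given as a unit quaternion [x, y, z, w].
In Python, from rig import bot gives the robot as it stands.
- The arm moves only by the tool move_arm, never from a script. Its argument "targets" is a list of rows, each an object of numbers: "wx", "wy", "wz": the turn, a rotation vector about the tool's x, y, z in rad; "tx", "ty", "tz": the shift along the tool's x, y, z in cm; "grip": the finger opening in cm, from 0 to 8.54. In form: [{"wx": .., "wy": .., "wz": .., "tx": .., "ty": .., "tz": .., "grip": ..}, ...]. A call has exactly 10 rows; each row is the pose to reach, as a shift and turn from the pose measured when the call began, along the tool's axes at that moment; what a row does not reach only later rows make up. A row lasts 1/12 s, in which the tool goes at most 41.7 mm and 7.16 degrees, less where a joint would pass 70% of its speed; a pose out of reach is approached as far as the arm can. A call with a gripper value outside its range is refused whole. The fingers move at their own pace and stop on an object; "force" is the grip in N (left out, the last holds). Time passes only in rows, so rows that repeat a pose let the fingers close, or fill a call up. It gives the time, the measured TCP pose, the force and the opening at its end, in the units of the state.
- bot.read_state(): the state, without advancing time (a new reading comes with each control period).
- bot.snapshot(name): name is "scene" or "side" or "wrist"; returns a dict with "color" (480x640x3 uint8, red, green, blue), "intrinsics" (3x3 intrinsics, pixels), "k1" (the pictures are not rectified: a ray, as slopes to the right and down, at radius r is drawn at 1 + k1 r^2 times it, then the intrinsics apply), "camera_from_world" (4x4, takes a point from world to camera coordinates). Camera axes: x right, y down, z forward; pixel columns grow to the right and rows downward; lengths in mm; the calibration is good to about 2 mm. A picture is of the moment at which its call begins. There is no depth.
- bot.finish_job(): hands the job in, once; it reports no verdict.
Trained networks look in a picture, given as the dict that the camera call returned (one of the last four; its "shot" number tells which), for a name from the list of things; names that differ only in an ending like _2 or _b are one class to them, and where a whole thing is asked for, a point or a joint stands for the part that bears it (a point fixed in the world has none). Each returns a list of dicts, best first, with "p" (0 to 1); they miss things now and then, are a little off and sometimes report something else, mostly with a low value. They report only what shows in the picture. A call takes as long as a camera call.
- bot.recognise(picture, thing): "extent" ([centre column, centre row, width, height] in pixels, round what is visible of it).
- bot.outline_of(picture, thing): "pixels" (480x640 bool, what is visible of it) and "extent" ([centre column, centre row, width, height] in pixels, round what is visible of it).
The state is a dict: "time_s": time; "q": joint angles; "qvel": joint speeds; "effort": joint torques, N m; "eef_pos": TCP position; "orientation": TCP orientation; "wrist_force": force on the tool from outside, world axes, zero at the start; "ft_torque": the same for the moment, N m; "finger_gap": opening from 0.0 (shut) to 1.0 (fully open).
Only numpy, scipy, OpenCV 4.12 (cv2) and the standard library are available. Lean on these libraries where they do the work, as an engineer would, in place of code of your own. Each camera call takes 0.05 s, during which the arm holds its last target. There are 200 camera calls.

### The job

First fold the raised flap at the front of the screw-jar carousel down until it is level, so that it serves as a ledge. Then turn the carousel until the one jar with a tall knob on its lid stands at the front, squarely behind the middle of the flap, and keep your grip on it there so the carousel stays still: finish while holding, do not let go. Leave the flap level and the other things on the bench where they are.

Things in the scene. Friction and masses are not known exactly. Their poses are not given: they have to be found in the camera images.
- pivot (a point): centre of the turntable's top face, on its upright axis, 42 mm above the bench. The turntable is a grey disc of radius 102 mm, 12 mm thick, on a fixed square plywood stand (230 by 230 mm, 16 mm thick). Axes of the stand: -x points from the axis to its front, where the flap is; z up. Five jars (60 mm across, flat lid tops 107 mm above the bench, two with a 4 mm raised disc on top) are fixed upright on the disc in a circle of radius 70 mm
- knob (a point): middle of the tall round aluminium knob on the lid of the jar to be presented; the knob is 24 mm in diameter and 44 mm tall, stands upright on the lid (its foot 107 mm and its top 151 mm above the bench); this point is 132 mm above the bench and 70 mm from the turntable's axis. No other jar has such a knob
- front (a point): fixed point on the stand where knob must come: 70 mm in front of the turntable's axis, towards the middle of the flap, 132 mm above the bench
- carousel (a joint): angle of the turntable, rad, growing counter-clockwise seen from above; 0 or one full turn (6.28): the knobbed jar is at the front. It turns freely either way through more than a full turn, with light friction (about 0.04 N m), and has no detents
- flap (a joint): angle of the flap, rad; 0 = level, positive = its free edge raised, negative = drooping. Range -0.7 to 1.4, no stop at level. The hinge is stiff (about 0.12 N m): the flap stays where it is left
- flap_hinge (a point): middle of the flap's hinge line, 118 mm in front of the turntable's axis, 50 mm above the bench; the hinge line lies across the stand (its y axis). The flap is an aluminium plate 60 mm long from hinge to free edge, 120 mm wide, 5 mm thick, its mid-thickness on the hinge line
- flap_edge (a point): middle of the flap's free edge, on its upper face (2.5 mm above mid-thickness), 60 mm from the hinge line
- mug: grey ceramic mug, 80 mm across, 90 mm tall, near the stand's left side (bystander; origin at the centre of its underside)
- torch: aluminium torch, 145 mm long, 42 mm thick, lying near the stand's right side (bystander; origin at the centre of its underside)
- tape: roll of tape, 90 mm across, 30 mm tall, lying in front of the stand on its left (bystander; origin at the centre of its underside)
- spanner: chrome spanner, 180 mm long, lying on the bench to the left (bystander; origin at the centre of its underside)
- oil: small white oil bottle, 48 mm across, 130 mm tall, standing to the right (bystander; origin at the centre of its underside)
- tin: plain metal tin, 66 mm across, 60 mm tall, to the right (bystander; origin at the centre of its underside)

How it is judged:
By the outcome, as a careful person would: the job done as asked, in the order asked, and still so for the second after the job is handed in, while the arm keeps its last pose, push and grip.
It also fails if it takes over 58 s, if anything falls off the work surface, if the arm or the gripper's body presses on something with over 40 N, if the wrist force passes 120 N, or if a joint passes its speed limit or range.

## Working session

There is one attempt and no reset: what is moved stays moved. The work goes in short steps, Python scripts to look and compute and a tool call to move; the robot and the scene stay as the last step left them, time stands still between calls to the robot, and variables do not carry over. Pictures are saved under pics/ and viewed, about 8 in all and at most 12, crops included, and the job is handed in when it is done.

Besides the shell and the picture viewer there is one more tool, called after "Call:" as a command line: name --argument value ..., lists and objects as JSON in quotes. move_arm: Moves the arm, as the interface text tells. Its arguments: {"type":"object","properties":{"targets":{"type":"array"},"force":{"type":"number"}},"required":["targets"]}

```bash
ls; mkdir -p pics; cat > h.py <<'E'
import numpy as np, cv2
from rig import bot
from scipy.spatial.transform import Rotation as R
def ray(pic,u,v):
    K=np.array(pic["intrinsics"]);k1=pic["k1"];T=np.array(pic["camera_from_world"])
    d=np.array([(u-K[0,2])/K[0,0],(v-K[1,2])/K[1,1]]);s=d.copy()
    for _ in range(30): s=d/(1+k1*(s@s))
    Rm=T[:3,:3]; return -Rm.T@T[:3,3], Rm.T@np.array([s[0],s[1],1])
def atz(pic,u,v,z):
    o,d=ray(pic,u,v); return o+d*(z-o[2])/d[2]
def proj(pic,p):
    K=np.array(pic["intrinsics"]);T=np.array(pic["camera_from_world"])
    c=T[:3,:3]@np.array(p,float)+T[:3,3]; s=c[:2]/c[2]; s=s*(1+pic["k1"]*(s@s))
    return np.array([K[0,0]*s[0]+K[0,2],K[1,1]*s[1]+K[1,2]])
def save(pic,name): cv2.imwrite("pics/"+name,pic["color"][:,:,::-1])
def tri(rs):
    A=0;b=0
    for o,d in rs:
        d=d/np.linalg.norm(d);M=np.eye(3)-np.outer(d,d);A=A+M;b=b+M@o
    return np.linalg.solve(A,b)
E
cat > a.py <<'E'
from h import *
np.set_printoptions(precision=1,suppress=True)
for n in ["scene","side"]:
    p=bot.snapshot(n); save(p,n+"1.png"); print(n,ray(p,320,240))
    for t in ["knob","flap","carousel","pivot","mug","torch","tape","oil","tin","spanner"]:
        for r in bot.recognise(p,t)[:2]: print(t,round(r["p"],2),np.round(r["extent"]), atz(p,r["extent"][0],r["extent"][1],{"knob":129,"flap":70}.get(t,40)))
print(bot.read_state())
E
python3 a.py
```

```text
pics
scene (array([1035.5,  666.5,  785.4]), array([-0.5, -0.6, -0.6]))
knob 0.81 [277. 242.  78.  79.] [651.4 -32.8 129. ]
knob 0.59 [276. 254. 125. 108.] [672.7   0.8 129. ]
flap 0.89 [305. 216.  42.  28.] [ 494.1 -150.6   70. ]
carousel 0.82 [274. 241.  80.  76.] [ 601.8 -135.8   40. ]
pivot 0.6 [275. 253. 120. 107.] [626.3 -94.2  40. ]
pivot 0.17 [507. 347.  58.  50.] [386.3 425.3  40. ]
mug 0.84 [341. 292.  50.  54.] [571.1 111.6  40. ]
torch 0.82 [203. 241.  50.  38.] [ 756.2 -242.5   40. ]
tape 0.58 [363. 256.  35.  35.] [447.3  42.2  40. ]
tape 0.25 [507. 348.  62.  48.] [386.6 425.9  40. ]
oil 0.73 [280. 160.  16.  37.] [ 362.  -500.4   40. ]
tin 0.92 [306. 185.  22.  24.] [ 379.  -320.2   40. ]
spanner 0.79 [507. 348.  61.  47.] [386.1 426.3  40. ]
spanner 0.55 [274. 255. 127. 107.] [632.1 -87.9  40. ]
side (array([  -9.4, -875.4,  885.6]), array([ 0.5,  0.7, -0.6]))
knob 0.78 [352. 259.  70.  62.] [ 573.5 -179.2  129. ]
carousel 0.94 [349. 258.  69.  65.] [637.6 -89.4  40. ]
pivot 0.57 [350. 268.  99.  84.] [ 609.7 -127.4   40. ]
mug 0.88 [293. 229.  34.  34.] [581.3 135.7  40. ]
torch 0.96 [417. 280.  37.  34.] [ 732.2 -277.9   40. ]
tape 0.88 [274. 274.  32.  29.] [417.9 -20.9  40. ]
oil 0.84 [363. 385.  23.  53.] [ 391.  -453.2   40. ]
tin 0.83 [325. 359.  28.  41.] [ 364.1 -347.4   40. ]
spanner 0.82 [193. 223.  43.  23.] [326.5 362.   40. ]
spanner 0.33 [325. 359.  26.  42.] [ 363.  -346.9   40. ]
{'time_s': 1.1, 'q': array([ 1.1,  0.3,  1.6, -0. ,  1.3, -0. ]), 'qvel': array([-0., -0., -0., -0.,  0., -0.]), 'effort': array([ -0. , -51.5, -36.8,  -0. ,   0. ,   0. ]), 'eef_pos': array([302. , 603.7, 245.3]), 'orientation': array([-0.4,  0.6,  0.4,  0.6]), 'wrist_force': array([ 1. , -0.1, -0.6]), 'ft_torque': array([ 0., -0., -0.]), 'finger_gap': 0.999561825174738}
```

```bash
python3 - <<'E'
import cv2
a=cv2.imread("pics/scene1.png")[160:330,180:400];b=cv2.imread("pics/side1.png")[190:340,240:460]
cv2.imwrite("pics/c1.png",cv2.resize(a,None,fx=3.5,fy=3.5,interpolation=2));cv2.imwrite("pics/c2.png",cv2.resize(b,None,fx=3.5,fy=3.5,interpolation=2))
E
```

```text
(no output)
```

View pics/c1.png

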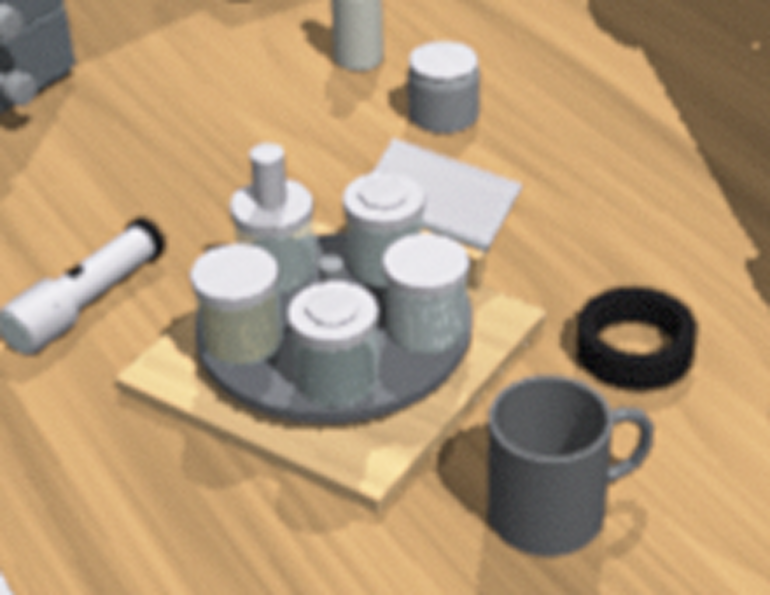

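View pics/c2.png

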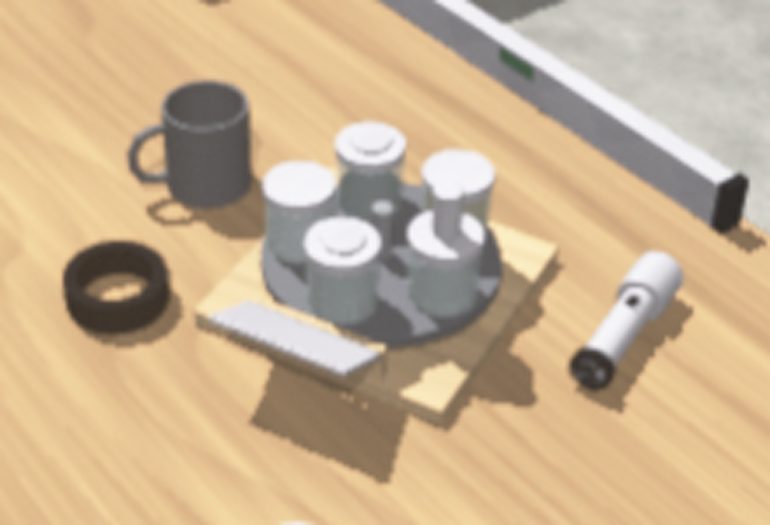

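```bash
cat > fit.py <<'E'
from h import *
from scipy.optimize import least_squares
np.set_printoptions(precision=2,suppress=True)
S=bot.snapshot("scene");D=bot.snapshot("side")
fs=lambda u,v:(180+u/3.5,160+v/3.5); fd=lambda u,v:(240+u/3.5,190+v/3.5)
def model(x):
    px,py,yaw,fl,c=x; e=np.array([np.cos(yaw),np.sin(yaw),0]);f=np.array([-e[1],e[0],0]);P=np.array([px,py,0.])
    W=lambda a,b,z:P+a*e+b*f+[0,0,z]
    # knob direction: angle pi + c in the stand frame
    jar=lambda k,z:W(70*np.cos(np.pi+c+k*2*np.pi/5),70*np.sin(np.pi+c+k*2*np.pi/5),z)
    F=lambda s,b,o=2.5:W(-118-s*np.cos(fl)+o*np.sin(fl),b,50+s*np.sin(fl)+o*np.cos(fl))
    return W,jar,F
def obs(x):
    W,jar,F=model(x);o=[]
    o+=[(S,fs(267,152),jar(0,151)),(D,fd(447,187),jar(0,151)),(S,fs(272,205),jar(0,107)),(D,fd(445,234),jar(0,107))]
    for k,a,z in [(1,(235,272),107),(2,(332,304),111),(3,(425,262),107),(4,(385,190),111)]: o.append((S,fs(*a),jar(k,z)))
    for k,a,z in [(1,(458,176),107),(2,(370,142),111),(3,(301,186),107),(4,(343,236),111)]: o.append((D,fd(*a),jar(k,z)))
    # stand corners: far-right-back etc
    o+=[(S,fs(120,380),W(115,-115,16)),(S,fs(380,497),W(115,115,16)),(S,fs(545,315),W(-115,115,16))]
    o+=[(D,fd(443,412),W(-115,-115,16)),(D,fd(557,247),W(115,-115,16)),(D,fd(198,308),W(-115,115,16))]
    o+=[(S,fs(395,142),F(60,-60)),(S,fs(521,187),F(60,60)),(S,fs(487,246),F(0,60))]
    return o
res=lambda x:np.concatenate([proj(p,w)-np.array(m) for p,m,w in obs(x)])
best=None
for yaw in np.arange(-3,3.2,.5):
  for c in np.arange(-3,3.2,.8):
    r=least_squares(res,[620,-110,yaw,.5,c],loss="soft_l1",f_scale=1.5)
    if best is None or r.cost<best.cost: best=r
x=best.x; print(x,best.cost); print(res(x).reshape(-1,2).round(1).tolist())
W,jar,F=model(x)
print("knob",jar(0,132),"front",W(-70,0,132),"hinge",W(-118,0,50),"edge",F(60,0))
for s,b in [(60,-60),(60,60),(0,60),(0,-60)]: print((proj(D,F(s,b))-[240,190])*3.5, F(s,b))
np.save("x.npy",x)
E
python3 fit.py
```

```text
[ 619.91 -103.67    0.42  151.12    7.55] 23.72569761954256
[[-0.9, -0.5], [-1.1, 0.2], [-0.9, -1.5], [-1.3, -0.6], [-1.0, -1.0], [-0.7, -0.2], [-0.5, -1.3], [-1.2, -0.2], [-1.4, -1.8], [-1.3, -1.3], [-2.1, -1.3], [-1.7, -0.1], [-2.6, -1.1], [-1.0, 0.3], [-0.4, -2.3], [-1.6, -0.6], [-1.0, -1.0], [-2.9, 0.5], [-0.7, 0.1], [0.0, 0.1], [-0.9, -0.3]]
knob [ 628.13 -173.19  132.  ] front [ 556.05 -132.35  132.  ] hinge [ 512.27 -152.01   50.  ] edge [ 461.05 -175.01   71.32]
[338.43 381.05] [ 485.63 -229.74   71.32]
[201.87 325.53] [ 436.47 -120.27   71.32]
[241.5  300.74] [488.41 -96.95  52.37]
[373.97 352.87] [ 537.57 -206.42   52.37]
```

```bash
cat > rel.py <<'E'
from h import *
np.set_printoptions(precision=2,suppress=True)
x=np.load("x.npy")
def W(a,b,z): c,s=np.cos(x[2]),np.sin(x[2]); return np.array([x[0]+a*c-b*s,x[1]+a*s+b*c,z])
def rel(p,st=None):
    st=st or bot.read_state(); Q=R.from_quat(st["orientation"]); return Q.inv().apply(np.array(p)-st["eef_pos"])/10
def show():
    st=bot.read_state(); Q=R.from_quat(st["orientation"]).as_matrix()
    print("t",st["time_s"],"pos",st["eef_pos"],"q",st["q"],"F",st["wrist_force"],"M",st["ft_torque"],"gap",st["finger_gap"],"\nQ",Q.tolist())
E
python3 - <<'E'
from rel import *
show(); p=W(-164,0,120); print(p,rel(W(-164,0,245)),rel(p))
E
```

```text
t 1.2 pos [301.95 603.7  245.29] q [ 1.07  0.26  1.6  -0.    1.27 -0.04] F [ 0.09 -0.6  -0.42] M [ 0.06  0.01 -0.01] gap 1.0025301043464794 
Q [[3.649050610815552e-05, -0.8943843629202324, 0.4472992399191095], [2.6436905209425987e-06, 0.4472992403016295, 0.8943843634694181], [-0.9999999993307269, -3.145401731763364e-05, 1.8686651122756803e-05]]
[ 470.3  -170.85  120.  ] [  0.03 -49.7  -61.74] [ 12.53 -49.7  -61.74]
```

Call:
move_arm --targets '[{"tx": 0,"ty": -4,"tz": -5,"wx": 0.1,"grip": 0},{"tx": 0,"ty": -5,"tz": -6.2,"wx": 0.1,"grip": 0},{"tx": 0,"ty": -7.5,"tz": -9.3,"wx": 0.2,"grip": 0},{"tx": 0,"ty": -10,"tz": -12.4,"wx": 0.3,"grip": 0},{"tx": 0,"ty": -12.5,"tz": -15.5,"wx": 0.4,"grip": 0},{"tx": 0,"ty": -15,"tz": -18.6,"wx": 0.5,"grip": 0},{"tx": 0,"ty": -17.5,"tz": -21.7,"wx": 0.6,"grip": 0},{"tx": 0,"ty": -20,"tz": -24.8,"wx": 0.7,"grip": 0},{"tx": 0,"ty": -22.5,"tz": -28,"wx": 0.8,"grip": 0},{"tx": 0,"ty": -25,"tz": -31,"wx": 0.9,"grip": 0}]' --force 60

```text
invalid input at $.targets[0]: expected keys wx, wy, wz, tx, ty, tz, grip
```

```bash
python3 - <<'E'
from rel import *
show(); print(rel(W(-164,0,245)),rel(W(-164,0,120)))
E
```

```text
t 1.2 pos [301.95 603.7  245.29] q [ 1.07  0.26  1.6  -0.    1.27 -0.04] F [ 0.09 -0.6  -0.42] M [ 0.06  0.01 -0.01] gap 1.0025301043464794 
Q [[3.649050610815552e-05, -0.8943843629202324, 0.4472992399191095], [2.6436905209425987e-06, 0.4472992403016295, 0.8943843634694181], [-0.9999999993307269, -3.145401731763364e-05, 1.8686651122756803e-05]]
[  0.03 -49.7  -61.74] [ 12.53 -49.7  -61.74]
```

Call:
move_arm --targets '[{"wx": 0.1,"wy": 0,"wz": 0,"tx": 0,"ty": -2.5,"tz": -3.1,"grip": 0},{"wx": 0.2,"wy": 0,"wz": 0,"tx": 0,"ty": -5,"tz": -6.2,"grip": 0},{"wx": 0.3,"wy": 0,"wz": 0,"tx": 0,"ty": -7.5,"tz": -9.3,"grip": 0},{"wx": 0.4,"wy": 0,"wz": 0,"tx": 0,"ty": -10,"tz": -12.4,"grip": 0},{"wx": 0.5,"wy": 0,"wz": 0,"tx": 0,"ty": -12.5,"tz": -15.5,"grip": 0},{"wx": 0.6,"wy": 0,"wz": 0,"tx": 0,"ty": -15,"tz": -18.6,"grip": 0},{"wx": 0.7,"wy": 0,"wz": 0,"tx": 0,"ty": -17.5,"tz": -21.7,"grip": 0},{"wx": 0.8,"wy": 0,"wz": 0,"tx": 0,"ty": -20,"tz": -24.8,"grip": 0},{"wx": 0.9,"wy": 0,"wz": 0,"tx": 0,"ty": -22.5,"tz": -28,"grip": 0},{"wx": 1.0,"wy": 0,"wz": 0,"tx": 0,"ty": -25,"tz": -31,"grip": 0}]' --force 60

```text
time_s: 2.03
eef_pos: [386.7, 212.7, 245.6]
orientation: [-0.036, 0.706, 0.036, 0.706]
wrist_force: [0.6, -0.3, 0.5]
finger_gap: 0.001
```

```bash
python3 - <<'E'
from rel import *
show(); print(rel(W(-164,0,245)),rel(W(-164,0,120)))
E
```

```text
t 2.0333 pos [386.72 212.73 245.58] q [ 0.45 -0.19  2.08 -0.    1.26  0.34] F [ 0.65 -0.29  0.51] M [-0.   -0.01  0.01] gap 0.0010226606216600426 
Q [[0.000896489982817883, -0.10245241814725073, 0.9947375022192999], [0.00020794418599431874, 0.9947378995445074, 0.10245227166342852], [-0.9999995765323735, 0.00011500244491380318, 0.0009130769471658029]]
[  0.06 -39.01   4.38] [ 12.56 -39.01   4.37]
```

Call:
move_arm --targets '[{"wx": 0,"wy": 0,"wz": 0,"tx": 0,"ty": -4.1,"tz": 0.5,"grip": 0},{"wx": 0,"wy": 0,"wz": 0,"tx": 0,"ty": -8.2,"tz": 1,"grip": 0},{"wx": 0,"wy": 0,"wz": 0,"tx": 0,"ty": -12.3,"tz": 1.5,"grip": 0},{"wx": 0,"wy": 0,"wz": 0,"tx": 0,"ty": -16.4,"tz": 2,"grip": 0},{"wx": 0,"wy": 0,"wz": 0,"tx": 0,"ty": -20.5,"tz": 2.5,"grip": 0},{"wx": 0,"wy": 0,"wz": 0,"tx": 0,"ty": -24.6,"tz": 3,"grip": 0},{"wx": 0,"wy": 0,"wz": 0,"tx": 0,"ty": -28.7,"tz": 3.5,"grip": 0},{"wx": 0,"wy": 0,"wz": 0,"tx": 0,"ty": -32.8,"tz": 4,"grip": 0},{"wx": 0,"wy": 0,"wz": 0,"tx": 0,"ty": -36.9,"tz": 4.4,"grip": 0},{"wx": 0,"wy": 0,"wz": 0,"tx": 0,"ty": -39,"tz": 4.4,"grip": 0}]'

```text
time_s: 2.87
eef_pos: [471.2, -175.0, 246.0]
orientation: [-0.036, 0.705, 0.035, 0.707]
wrist_force: [0.8, -0.2, -0.5]
finger_gap: -0.001
```

```bash
python3 - <<'E'
from rel import *
show(); print(rel(W(-164,0,100)))
p=bot.snapshot("wrist")
im=p["color"].copy()
for w in [W(-118,0,52.5),W(-118,60,52.5),W(-118,-60,52.5),W(-118-57,60,73),W(-118-57,-60,73),W(-164,0,72),W(115,115,16),W(-115,115,16),W(-115,-115,16)]:
    q=proj(p,w).round().astype(int); print(q); cv2.circle(im,tuple(int(v) for v in q),4,(255,0,0),1)
p["color"]=im; save(p,"w1.png")
E
```

```text
t 2.8667 pos [ 471.15 -174.99  246.01] q [-0.4  -0.07  1.97 -0.    1.24 -0.5 ] F [ 0.8  -0.2  -0.49] M [-0.    0.03  0.03] gap -0.0009679469680965382 
Q [[0.0023659872409031446, -0.09994354477378069, 0.9949902964162152], [-0.001948424916727684, 0.9949907319284865, 0.09994822167882167], [-0.9999953028613286, -0.00217514010268266, 0.0021594028836564028]]
[14.6   0.45 -0.07]
[371 187]
[350 116]
[391 252]
[280 140]
[329 280]
[319 209]
[601 -45]
[331  52]
[402 289]
```

View pics/w1.png

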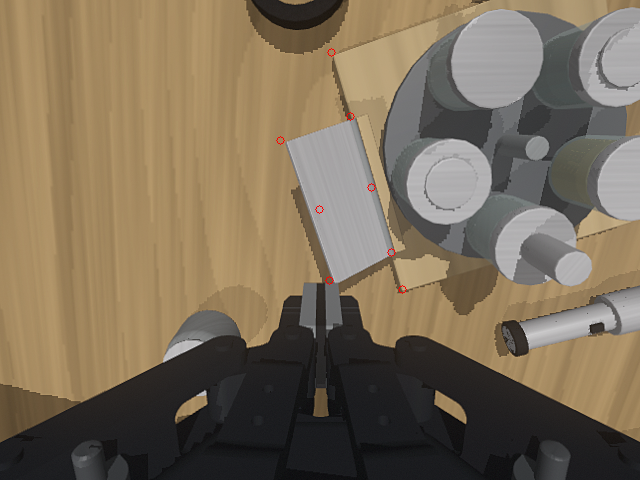

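Call:
move_arm --targets '[{"wx": 0,"wy": 0,"wz": 0,"tx": 3.5,"ty": 0.3,"tz": 0,"grip": 0},{"wx": 0,"wy": 0,"wz": 0,"tx": 7,"ty": 0.4,"tz": 0,"grip": 0},{"wx": 0,"wy": 0,"wz": 0,"tx": 10.5,"ty": 0.4,"tz": 0,"grip": 0},{"wx": 0,"wy": 0,"wz": 0,"tx": 13,"ty": 0.4,"tz": 0,"grip": 0},{"wx": 0,"wy": 0,"wz": 0,"tx": 15,"ty": 0.4,"tz": 0,"grip": 0},{"wx": 0,"wy": 0,"wz": 0,"tx": 16,"ty": 0.4,"tz": 0,"grip": 0},{"wx": 0,"wy": 0,"wz": 0,"tx": 16.5,"ty": 0.4,"tz": 0,"grip": 0},{"wx": 0,"wy": 0,"wz": 0,"tx": 16.9,"ty": 0.4,"tz": 0,"grip": 0},{"wx": 0,"wy": 0,"wz": 0,"tx": 17.3,"ty": 0.4,"tz": 0,"grip": 0},{"wx": 0,"wy": 0,"wz": 0,"tx": 17.6,"ty": 0.4,"tz": 0,"grip": 0}]'

```text
time_s: 3.75
eef_pos: [472.4, -174.0, 71.1]
orientation: [-0.037, 0.705, 0.033, 0.708]
wrist_force: [-0.9, -0.1, 2.2]
finger_gap: 0.006
```

```bash
python3 - <<'E'
from rel import *
show(); print(rel(W(-164,0,66.5)))
E
```

```text
t 3.75 pos [ 472.39 -174.02   71.11] q [-0.4   0.12  2.13 -0.    0.89 -0.5 ] F [-0.91 -0.14  2.22] M [-0.08  0.23  0.02] gap 0.006060641427755468 
Q [[0.004454565293452728, -0.09904914912873909, 0.995072571677523], [-0.0048884745253764406, 0.9950683974319325, 0.09907061748601545], [-0.9999781295932733, -0.0053057034518005225, 0.003948397905535861]]
[ 0.46  0.34 -0.18]
```

Call:
move_arm --targets '[{"wx": 0,"wy": 0,"wz": 0,"tx": 0.1,"ty": 0,"tz": 0,"grip": 0},{"wx": 0,"wy": 0,"wz": 0,"tx": 0.2,"ty": 0,"tz": 0,"grip": 0},{"wx": 0,"wy": 0,"wz": 0,"tx": 0.3,"ty": 0,"tz": 0,"grip": 0},{"wx": 0,"wy": 0,"wz": 0,"tx": 0.38,"ty": 0,"tz": 0,"grip": 0},{"wx": 0,"wy": 0,"wz": 0,"tx": 0.42,"ty": 0,"tz": 0,"grip": 0},{"wx": 0,"wy": 0,"wz": 0,"tx": 0.45,"ty": 0,"tz": 0,"grip": 0},{"wx": 0,"wy": 0,"wz": 0,"tx": 0.46,"ty": 0,"tz": 0,"grip": 0},{"wx": 0,"wy": 0,"wz": 0,"tx": 0.46,"ty": 0,"tz": 0,"grip": 0},{"wx": 0,"wy": 0,"wz": 0,"tx": 0.46,"ty": 0,"tz": 0,"grip": 0},{"wx": 0,"wy": 0,"wz": 0,"tx": 0.46,"ty": 0,"tz": 0,"grip": 0}]'

```text
time_s: 4.58
eef_pos: [472.8, -174.2, 66.7]
orientation: [-0.037, 0.704, 0.033, 0.708]
wrist_force: [0.8, -0.5, 2.0]
finger_gap: 0.001
```

```bash
python3 - <<'E'
from rel import *
show(); print(rel(W(-164,0,66.5)), rel(W(-164,0,190)))
p=bot.snapshot("side"); save(p,"s2.png")
im=p["color"][215:325,220:380]
print([[proj(p,W(-118-s,b,52.5)).round(1).tolist() for s in (0,60)] for b in (-60,60)])
cv2.imwrite("pics/s2c.png",cv2.resize(im[:,:,::-1],None,fx=5,fy=5,interpolation=2))
E
```

```text
t 4.5833 pos [ 472.8  -174.18   66.72] q [-0.4   0.12  2.13 -0.    0.88 -0.5 ] F [ 0.83 -0.46  2.01] M [-0.19 -0.16  0.07] gap 0.0006792105557801382 
Q [[0.005262247472528125, -0.0989788457661966, 0.9950756236800947], [-0.005123580884629719, 0.9950736711786597, 0.09900574652990243], [-0.9999730284714966, -0.005619343183691075, 0.004729197788988837]]
[ 0.02  0.36 -0.22] [-12.33   0.29  -0.16]
[[[346.7, 291.0], [335.9, 304.9]], [[308.8, 276.1], [297.2, 288.9]]]
```

View pics/s2c.png

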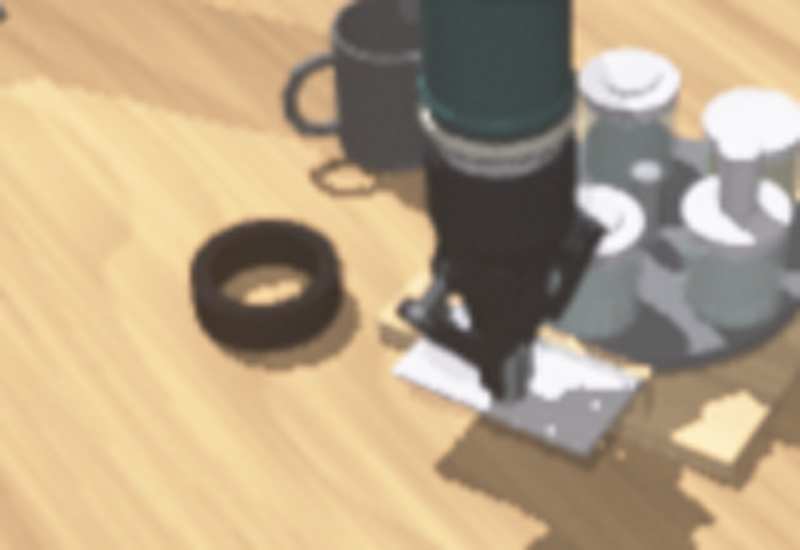

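```bash
python3 - <<'E'
from rel import *
print(rel([628.1,-173.2,195]))
E
```

```text
[-12.75  -1.52  15.52]
```

Call:
move_arm --targets '[{"wx": 0,"wy": 0,"wz": 0,"tx": -4,"ty": 0,"tz": 0,"grip": 0},{"wx": 0,"wy": 0,"wz": 0,"tx": -8,"ty": 0,"tz": 0,"grip": 0},{"wx": 0,"wy": 0,"wz": 0,"tx": -12,"ty": 0,"tz": 0,"grip": 4},{"wx": 0,"wy": 0,"wz": 0,"tx": -13,"ty": -0.4,"tz": 3,"grip": 7},{"wx": 0,"wy": 0,"wz": 0,"tx": -13,"ty": -0.8,"tz": 6.5,"grip": 7},{"wx": 0,"wy": 0,"wz": 0,"tx": -13,"ty": -1.1,"tz": 10,"grip": 7},{"wx": 0,"wy": 0,"wz": 0,"tx": -13,"ty": -1.4,"tz": 13,"grip": 7},{"wx": 0,"wy": 0,"wz": 0,"tx": -12.8,"ty": -1.5,"tz": 15,"grip": 7},{"wx": 0,"wy": 0,"wz": 0,"tx": -12.8,"ty": -1.5,"tz": 15.5,"grip": 7},{"wx": 0,"wy": 0,"wz": 0,"tx": -12.8,"ty": -1.5,"tz": 15.5,"grip": 7}]'

```text
time_s: 5.47
eef_pos: [628.0, -172.4, 194.0]
orientation: [-0.037, 0.705, 0.034, 0.707]
wrist_force: [-0.6, -0.8, 0.2]
finger_gap: 0.822
```

```bash
python3 - <<'E'
from rel import *
show(); print(rel([628.1,-173.2,130]))
p=bot.snapshot("wrist")
im=p["color"].copy()
for w in [[628.1,-173.2,151],[628.1,-173.2,107],W(0,0,52),W(-115,-115,16),W(115,-115,16)]+[W(-118-s,b,52.5) for s in (0,60) for b in (-60,60)]:
    q=proj(p,w).round().astype(int); print(q); cv2.circle(im,tuple(int(v) for v in q),4,(255,0,0),1)
p["color"]=im; save(p,"w2.png")
E
```

```text
t 5.4667 pos [ 627.98 -172.38  194.  ] q [-0.3   0.25  1.71 -0.    1.17 -0.4 ] F [-0.63 -0.76  0.19] M [ 0.01 -0.01 -0.04] gap 0.8219456388158577 
Q [[0.0026307008694089196, -0.09976694953837961, 0.995007354341033], [-0.0039045956362559614, 0.9950021875982802, 0.0997767548457765], [-0.9999889167115069, -0.00414758416952217, 0.002228003524168465]]
[ 6.4  -0.06 -0.01]
[320 277]
[320 249]
[318 124]
[234 300]
[497 217]
[192 257]
[119  93]
[119 281]
[ 38 124]
```

View pics/w2.png

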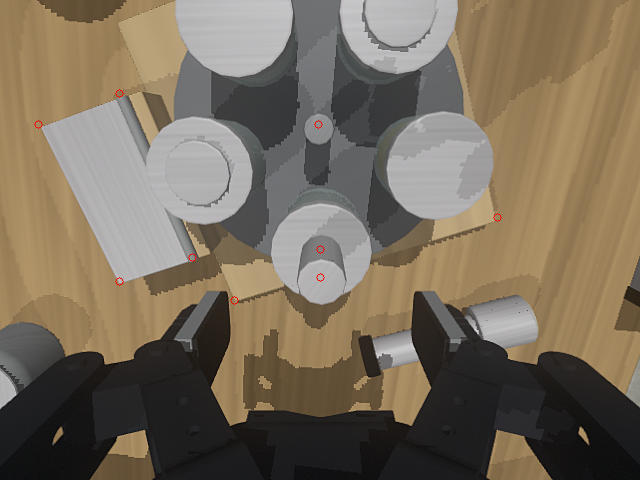

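Call:
move_arm --targets '[{"wx": 0,"wy": 0,"wz": 0,"tx": 1.5,"ty": -0.2,"tz": 0,"grip": 7},{"wx": 0,"wy": 0,"wz": 0,"tx": 3.5,"ty": -0.2,"tz": 0.05,"grip": 7},{"wx": 0,"wy": 0,"wz": 0,"tx": 5,"ty": -0.25,"tz": 0.05,"grip": 7},{"wx": 0,"wy": 0,"wz": 0,"tx": 6,"ty": -0.25,"tz": 0.05,"grip": 7},{"wx": 0,"wy": 0,"wz": 0,"tx": 6.4,"ty": -0.25,"tz": 0.05,"grip": 7},{"wx": 0,"wy": 0,"wz": 0,"tx": 6.4,"ty": -0.25,"tz": 0.05,"grip": 5},{"wx": 0,"wy": 0,"wz": 0,"tx": 6.4,"ty": -0.25,"tz": 0.05,"grip": 3},{"wx": 0,"wy": 0,"wz": 0,"tx": 6.4,"ty": -0.25,"tz": 0.05,"grip": 1.5},{"wx": 0,"wy": 0,"wz": 0,"tx": 6.4,"ty": -0.25,"tz": 0.05,"grip": 1.5},{"wx": 0,"wy": 0,"wz": 0,"tx": 6.4,"ty": -0.25,"tz": 0.05,"grip": 1.5}]' --force 30

```text
time_s: 6.35
eef_pos: [628.7, -175.5, 131.7]
orientation: [-0.037, 0.705, 0.033, 0.708]
wrist_force: [0.0, -0.8, 3.0]
finger_gap: 0.274
```

```bash
cat > arc.py <<'E'
from rel import *
import sys
show(); st=bot.read_state(); Q=R.from_quat(st["orientation"])
C=np.array([x[0]+.5,x[1]-1.5]); d=st["eef_pos"][:2]-C
print("C",C,"radius",np.hypot(*d)); a0=np.arctan2(d[1],d[0]); a1=x[2]-np.pi
dt=(a1-a0+np.pi)%(2*np.pi)-np.pi; print("turn",dt)
n=int(sys.argv[1]); 
for k in range(1,n+1):
    th=dt*k/n; c,s=np.cos(th),np.sin(th); p=C+np.array([[c,-s],[s,c]])@d
    print(k,"wx %.3f"%-th,Q.inv().apply([*(p-st["eef_pos"][:2]),0])/10)
E
python3 arc.py 20
```

```text
t 6.35 pos [ 628.68 -175.49  131.68] q [-0.31  0.31  1.77 -0.    1.06 -0.41] F [ 0.05 -0.83  2.98] M [-0.03  0.07 -0.  ] gap 0.27399786644420915 
Q [[0.004381635623514568, -0.09953062670239393, 0.9950248517587345], [-0.004828776182699286, 0.9950206966616839, 0.0995514748031122], [-0.999978741868966, -0.0052409505937371925, 0.003879207010957453]]
C [ 620.41 -105.17] radius 70.80946731682316
turn -1.2658273668256368
1 wx 0.063 [-0.    0.01 -0.45]
2 wx 0.127 [-0.    0.04 -0.89]
3 wx 0.190 [-0.01  0.1  -1.34]
4 wx 0.253 [-0.01  0.19 -1.78]
5 wx 0.316 [-0.01  0.31 -2.21]
6 wx 0.380 [-0.01  0.46 -2.63]
7 wx 0.443 [-0.02  0.63 -3.05]
8 wx 0.506 [-0.02  0.83 -3.45]
9 wx 0.570 [-0.02  1.05 -3.84]
10 wx 0.633 [-0.02  1.3  -4.21]
11 wx 0.696 [-0.03  1.57 -4.57]
12 wx 0.759 [-0.03  1.86 -4.91]
13 wx 0.823 [-0.03  2.17 -5.23]
14 wx 0.886 [-0.03  2.51 -5.53]
15 wx 0.949 [-0.04  2.86 -5.81]
16 wx 1.013 [-0.04  3.23 -6.06]
17 wx 1.076 [-0.04  3.61 -6.3 ]
18 wx 1.139 [-0.05  4.01 -6.5 ]
19 wx 1.203 [-0.05  4.42 -6.68]
20 wx 1.266 [-0.05  4.84 -6.84]
```

Call:
move_arm --targets '[{"wx": 0.063,"wy": 0,"wz": 0,"tx": 0,"ty": 0.01,"tz": -0.45,"grip": 1.5},{"wx": 0.127,"wy": 0,"wz": 0,"tx": 0,"ty": 0.04,"tz": -0.89,"grip": 1.5},{"wx": 0.19,"wy": 0,"wz": 0,"tx": 0,"ty": 0.1,"tz": -1.34,"grip": 1.5},{"wx": 0.253,"wy": 0,"wz": 0,"tx": 0,"ty": 0.19,"tz": -1.78,"grip": 1.5},{"wx": 0.316,"wy": 0,"wz": 0,"tx": 0,"ty": 0.31,"tz": -2.21,"grip": 1.5},{"wx": 0.38,"wy": 0,"wz": 0,"tx": 0,"ty": 0.46,"tz": -2.63,"grip": 1.5},{"wx": 0.443,"wy": 0,"wz": 0,"tx": 0,"ty": 0.63,"tz": -3.05,"grip": 1.5},{"wx": 0.506,"wy": 0,"wz": 0,"tx": 0,"ty": 0.83,"tz": -3.45,"grip": 1.5},{"wx": 0.57,"wy": 0,"wz": 0,"tx": 0,"ty": 1.05,"tz": -3.84,"grip": 1.5},{"wx": 0.633,"wy": 0,"wz": 0,"tx": 0,"ty": 1.3,"tz": -4.21,"grip": 1.5}]' --force 30

```text
time_s: 7.18
eef_pos: [585.6, -166.7, 131.7]
orientation: [0.186, 0.68, -0.189, 0.684]
wrist_force: [1.0, 0.0, -1.8]
finger_gap: 0.271
```

```bash
python3 arc.py 10
```

```text
t 7.1833 pos [ 585.57 -166.75  131.7 ] q [-0.32  0.23  1.87 -0.    1.04  0.22] F [ 0.98  0.03 -1.81] M [ 0.06  0.12 -0.09] gap 0.2711371706076263 
Q [[0.004991482825549898, 0.5111325310887489, 0.859487417454154], [-0.0050236679628233305, 0.8595000959071892, -0.5111108958882913], [-0.9999749236152882, -0.0017665781447364082, 0.006857940088466574]]
C [ 620.41 -105.17] radius 70.7507469629108
turn -0.633815194073251
1 wx 0.063 [-0.    0.   -0.45]
2 wx 0.127 [-0.01  0.04 -0.9 ]
3 wx 0.190 [-0.01  0.1  -1.34]
4 wx 0.254 [-0.01  0.19 -1.78]
5 wx 0.317 [-0.02  0.3  -2.21]
6 wx 0.380 [-0.02  0.45 -2.64]
7 wx 0.444 [-0.02  0.62 -3.05]
8 wx 0.507 [-0.03  0.82 -3.45]
9 wx 0.570 [-0.03  1.04 -3.84]
10 wx 0.634 [-0.03  1.28 -4.22]
```

Call:
move_arm --targets '[{"wx": 0.07,"wy": 0,"wz": 0,"tx": 0,"ty": 0.01,"tz": -0.5,"grip": 1.5},{"wx": 0.15,"wy": 0,"wz": 0,"tx": 0,"ty": 0.06,"tz": -1.06,"grip": 1.5},{"wx": 0.23,"wy": 0,"wz": 0,"tx": 0,"ty": 0.15,"tz": -1.62,"grip": 1.5},{"wx": 0.317,"wy": 0,"wz": 0,"tx": 0,"ty": 0.3,"tz": -2.21,"grip": 1.5},{"wx": 0.38,"wy": 0,"wz": 0,"tx": 0,"ty": 0.45,"tz": -2.64,"grip": 1.5},{"wx": 0.444,"wy": 0,"wz": 0,"tx": 0,"ty": 0.62,"tz": -3.05,"grip": 1.5},{"wx": 0.507,"wy": 0,"wz": 0,"tx": 0,"ty": 0.82,"tz": -3.45,"grip": 1.5},{"wx": 0.57,"wy": 0,"wz": 0,"tx": 0,"ty": 1.04,"tz": -3.84,"grip": 1.5},{"wx": 0.634,"wy": 0,"wz": 0,"tx": 0,"ty": 1.28,"tz": -4.22,"grip": 1.5},{"wx": 0.634,"wy": 0,"wz": 0,"tx": 0,"ty": 1.28,"tz": -4.22,"grip": 1.5}]' --force 30

```text
time_s: 8.02
eef_pos: [556.0, -133.8, 131.7]
orientation: [0.391, 0.586, -0.391, 0.592]
wrist_force: [1.1, -1.2, -2.4]
finger_gap: 0.273
```

```bash
python3 arc.py 1;python3 - <<'E'
from rel import *
for n in ["wrist","scene"]:
    p=bot.snapshot(n); im=p["color"].copy()
    if n=="scene": im=cv2.resize(im[160:330,180:400],None,fx=3.5,fy=3.5,interpolation=2)
    for w in [W(0,0,54)]+[W(-118-s,b,52.5) for s in (0,60) for b in (-60,60)]+[W(a,b,16) for a in (-115,115) for b in (-115,115)]:
        print(n,proj(p,w).round(1))
    p["color"]=im; save(p,n+"3.png")
E
```

```text
t 8.0167 pos [ 555.97 -133.79  131.67] q [-0.28  0.16  1.95 -0.    1.03  0.9 ] F [ 1.09 -1.16 -2.44] M [-0.01 -0.01 -0.16] gap 0.27316613527324735 
Q [[0.005845546636931709, 0.921516882868785, 0.3882943009784125], [-0.005081929336061941, 0.38832329702193014, -0.9215091920237375], [-0.9999700013394097, 0.0034134407591681626, 0.006953045623675991]]
C [ 620.41 -105.17] radius 70.50906900396664
turn 0.004167393622066307
1 wx -0.004 [0.   0.   0.03]
wrist [312.2 123.1]
wrist [418.5 326.3]
wrist [217.6 331.5]
wrist [414.2 410.7]
wrist [226.6 415.5]
wrist [485.1 294.1]
wrist [150.3 302.6]
wrist [ 521.9 -103.8]
wrist [ 91.4 -93.6]
scene [274.6 246.1]
scene [281.3 216. ]
scene [318.4 229.8]
scene [293.1 205.5]
scene [329.4 218.4]
scene [265.4 220.9]
scene [335.4 247.7]
scene [211.7 267.4]
scene [287.6 302.3]
```

View pics/wrist3.png

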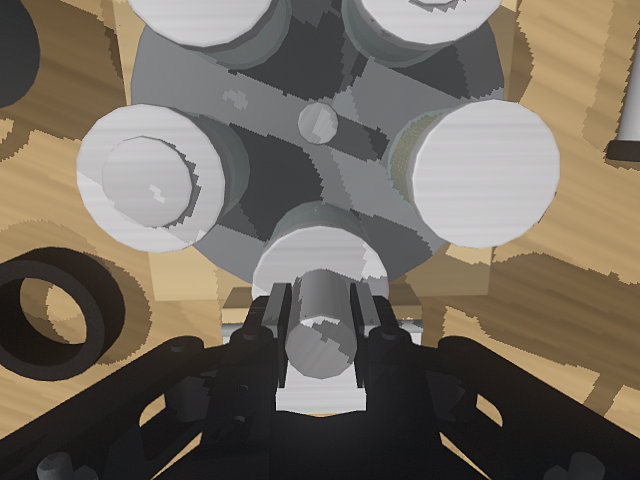

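View pics/scene3.png

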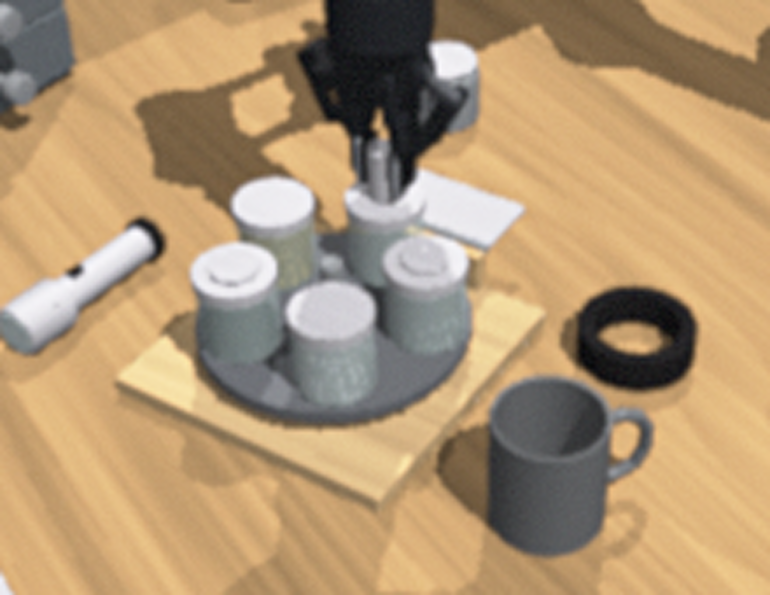

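```bash
python3 - <<'E'
from rel import *
p=bot.snapshot("wrist")
P=atz(p,318,122.5,48);K=atz(p,321,347,151);A=atz(p,155,301,16);B=atz(p,490.5,295,16)
L=atz(p,224,318,52.5);Rr=atz(p,423,316,52.5)
print(P,K,A,B,L,Rr,"yaw",x[2])
e=(A-B)[:2]; print(np.hypot(*e)); n=np.arctan2(e[1],e[0])-np.pi/2; d=(P-K)[:2]; print("stand yaw from edge",n,"knob->pivot dir",np.arctan2(d[1],d[0]),np.hypot(*d))
st=bot.read_state(); t=st["eef_pos"][:2]; print("tcp",t, "mid front",(A+B)/2)
# edge lines in image
g=cv2.cvtColor(p["color"],cv2.COLOR_RGB2GRAY)
S=bot.snapshot("scene");D=bot.snapshot("side")
print(*[(n,[ (r["p"],r["extent"]) for r in bot.recognise(q,n)[:1]]) for q in (S,D) for n in ("mug","tape","torch")])
crop=p["color"][270:350,130:510,::-1]; cv2.imwrite("pics/w3c.png",cv2.resize(crop,None,fx=2.1,fy=5,interpolation=2))
E
```

```text
[ 621.47 -106.46   48.  ] [ 557.09 -134.43  151.  ] [470.2  -49.25  16.  ] [ 563.56 -259.87   16.  ] [497.61 -98.55  52.5 ] [ 544.37 -206.63   52.5 ] yaw 0.42208433171404375
230.38884431187782
stand yaw from edge 0.4172349273457059 knob->pivot dir 0.4098383877360107 70.19793370740986
tcp [ 556.16 -134.23] mid front [ 516.88 -154.56   16.  ]
('mug', [(0.87, [343.3, 290.9, 49.4, 48.9])]) ('tape', [(0.8, [365.8, 257.1, 31.7, 34.3])]) ('torch', [(0.61, [203.6, 243.0, 50.2, 33.4])]) ('mug', [(0.87, [295.0, 230.6, 33.3, 34.1])]) ('tape', [(0.95, [274.6, 274.5, 29.1, 25.8])]) ('torch', [(0.74, [417.3, 277.8, 36.6, 37.5])])
```

View pics/w3c.png

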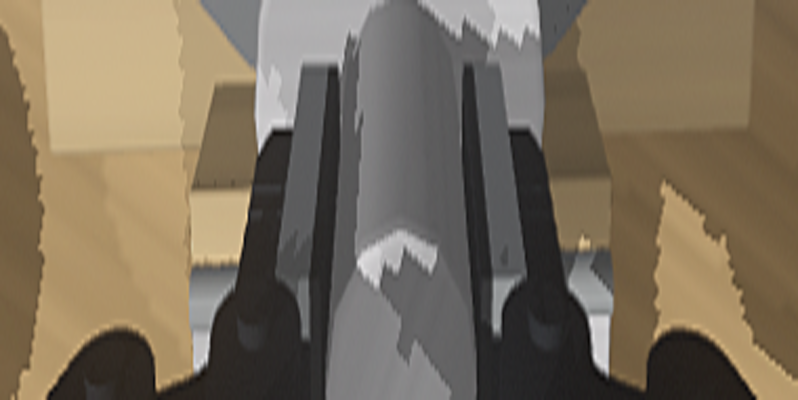

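Call:
move_arm --targets '[{"wx": -0.008,"wy": 0,"wz": 0,"tx": 0,"ty": 0,"tz": 0.06,"grip": 1.5},{"wx": -0.008,"wy": 0,"wz": 0,"tx": 0,"ty": 0,"tz": 0.06,"grip": 1.5},{"wx": -0.008,"wy": 0,"wz": 0,"tx": 0,"ty": 0,"tz": 0.06,"grip": 1.5},{"wx": -0.008,"wy": 0,"wz": 0,"tx": 0,"ty": 0,"tz": 0.06,"grip": 1.5},{"wx": -0.008,"wy": 0,"wz": 0,"tx": 0,"ty": 0,"tz": 0.06,"grip": 1.5},{"wx": -0.008,"wy": 0,"wz": 0,"tx": 0,"ty": 0,"tz": 0.06,"grip": 1.5},{"wx": -0.008,"wy": 0,"wz": 0,"tx": 0,"ty": 0,"tz": 0.06,"grip": 1.5},{"wx": -0.008,"wy": 0,"wz": 0,"tx": 0,"ty": 0,"tz": 0.06,"grip": 1.5},{"wx": -0.008,"wy": 0,"wz": 0,"tx": 0,"ty": 0,"tz": 0.06,"grip": 1.5},{"wx": -0.008,"wy": 0,"wz": 0,"tx": 0,"ty": 0,"tz": 0.06,"grip": 1.5}]' --force 30

```text
time_s: 9.4
eef_pos: [556.4, -134.8, 131.7]
orientation: [0.388, 0.588, -0.389, 0.594]
wrist_force: [1.5, 0.4, -1.5]
finger_gap: 0.269
```

```bash
python3 - <<'E'
from rel import *
show(); d=np.array([621.47,-106.46])-bot.read_state()["eef_pos"][:2]; print(np.arctan2(d[1],d[0]))
print(bot.finish_job())
E
```

```text
t 9.4 pos [ 556.42 -134.82  131.66] q [-0.28  0.17  1.94 -0.    1.03  0.89] F [ 1.55  0.4  -1.45] M [ 0.24  0.02 -0.06] gap 0.2693103737636538 
Q [[0.0056872528207774775, 0.9177461295596103, 0.3971268019584017], [-0.005070149521141876, 0.39715458425219774, -0.917737723857583], [-0.9999709739483371, 0.003205914193960935, 0.006911828628889449]]
0.4111940493357914
the job is handed in; nothing more can be done
None
```

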